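# Tip the jig plate out of its nest and set it on the fixture's twin pins

### The job

The blue drilling jig plate sits flush in its nest in the wooden tray, with no room for fingers: press down its end over the ramp so that the other end tips up, then take it by the raised end and lift it out. Set it top up on the drilling fixture, both holes over the two pins (either way round), fully down and flat on the pad, and let go. Leave the other things where they are.

Things in the scene. Friction and masses are not known exactly. Their poses are not given: they have to be found in the camera images.
- plate: Drilling jig plate: blue metal block 92 (own x) x 50 (y) x 20 mm (z), about 0.25 kg, two 15 mm through holes 60 mm apart on its long centre line, three small brass drill bushes in the middle of its top. Origin: centre of its underside; z out of its top. Starts flat in the nest, top flush with the tray, its +x end at the nest's end away from the ramp.
- hole_a (a point): Centre of the hole near the plate's +x end, on the underside (30 mm from the plate's origin).
- hole_b (a point): Centre of the hole near the plate's -x end, on the underside.
- tray: Fixed wooden tray 195 mm long (own x, -75 to +120 mm from the origin) x 120 mm wide (y), 50 mm high. Origin on the bench under the nest's ridge; +x points away from the robot (yaw within 0.45 rad). The nest is a pocket 100 x 54 mm (x -50.5 to +49.5), 2 mm wider than the plate on each side. Beyond it (x 62 to 112) is a 12 mm deep compartment with small parts.
- ridge (a point): Middle of the ridge across the nest's cork floor, 30 mm above the bench, 20 mm below the tray top; axes as the tray. On its +x side the floor is level, on its -x side (near the robot) it is a ramp falling away at 0.55 rad towards -x; the end wall there is 10 mm lower than the tray top.
- press (a point): Where to press: 32 mm to -x of the ridge, at tray top height, on top of the plate's end over the ramp. The plate's middle lies only 2 to 3 mm to +x of the ridge, so a light press (2 to 10 N) followed down rocks it onto the ramp; it stays tipped at 0.55 rad when let go, its +x end standing clear of the tray top, where its sides (50 mm apart) can be gripped.
- fixture: Fixed drilling fixture: dark steel base 150 (own x) x 100 (y) x 12 mm, on it a grey raised pad 100 x 36 mm whose top is 40 mm above the bench, and on the pad's long centre line two upright brass pins, 60 mm apart. Origin on the bench under the middle; yaw within 0.45 rad.
- seat (a point): Middle of the pad's top, between the pins, 40 mm above the bench; axes as the fixture. The seated plate's origin comes here.
- pin_a (a point): Tip of the pin at the fixture's +x end. Pins: 12 mm diameter, 28 mm tall above the pad, the top 8 mm tapering to a 4 mm tip.
- pin_b (a point): Tip of the pin at the fixture's -x end.
- collar: Bystander: steel ring, 32 mm across, 14 mm high, lying in the far compartment of the tray. Leave alone.
- bush: Bystander: brass ring, 22 mm across, 20 mm high, standing in the far compartment of the tray. Leave alone.
- screwdriver: Bystander: screwdriver with an orange handle, lying on the bench. Leave alone.
- wrench: Bystander: steel wrench lying on the bench. Leave alone.
- jar: Bystander: glass jar with a red lid, 70 mm across, 85 mm high. Leave alone.
- spraycan: Bystander: spray can with a yellow label, 66 mm across, 190 mm high. Leave alone.
- mug: Bystander: blue mug, 80 mm across, 90 mm high. Leave alone.
- offcut: Bystander: plywood offcut 110 x 60 x 28 mm lying flat. Leave alone.
Mind the look-alikes: they are no part of the job. What is shaped like the plate but black or pink is not meant. Leave any purple look-alike of the fixture alone.

How it is judged:
By the outcome, as a careful person would: the job done as asked, in the order asked, and still so for the second after the job is handed in, with the robot touching nothing.
It also fails if it takes over 58 s, if anything falls off the work surface, if the arm or the gripper's body presses on something with over 40 N, if the wrist force passes 120 N, or if a joint passes its speed limit or range.

### The arm

A 6-joint arm with a two-finger parallel gripper is mounted at the origin on the work surface. World frame = base frame: x ahead of the robot, y to its left, z up, the work surface at z = 0. Lengths are in m, angles in degrees, forces in N, time in s.
With the tool pointing down it reaches from about 0.35 to 0.8 m from the base axis. Payload 7.3 kg.
Tool frame: the origin (TCP) lies midway between the tips of the shut fingers; the grasp point (between the pads) lies 19 mm behind it; z points along the fingers, y is the line along which they close (so a half turn about z gives the same grasp; the last joint's range is limited). The gripper opens to 85 mm and grips with 20 to 120 N. Pads are 22 mm wide; open, the fingers measure 114 mm over their backs; the gripper's body (76 mm by 85 mm) begins 54 mm behind the grasp point. The pads swing forward as they close: fully open they stand 13 mm farther back than shut.
Start: joints at [68.067, 19.595, 87.324, -0, 73.075, -8.365], TCP at [0.123, 0.51, 0.231] pointing down, gripper open.
Joint ranges: [-145.02, 145.02], [-44.19, 115.74], [2.07, 154.8], [-57.11, 237.11], [16.16, 152.29], [-177.93, 177.93]. Speed limits (degrees/s): [147.25, 147.25, 180, 180, 180, 180].

### API

Orientations are given as [roll, pitch, yaw] about the fixed x, y, z axes, in that order (R = Rz(yaw) Ry(pitch) Rx(roll)).
In Python, from plant import bot, optics gives the robot as it stands. The module is installed in compiled form; this text tells all that it offers.
- The arm moves only by the tool send_rows, never from a script. Its argument "targets" is text: rows parted by semicolons, each of 7 numbers parted by spaces: the shift along the tool's x, y, z normalised to -1 to 1, where 1 is 60 cm, then the turn, a rotation vector about the tool's x, y, z normalised to -1 to 1, where 1 is 360 degrees, then the closure, from 0 (fully open) to 1 (shut). In form: x y z rx ry rz fingers; .... A call has 1 to 5 rows; each row shifts and turns the commanded pose from where the row before left it, along the tool's axes as they then stand; what a row does not reach is not made up. A row lasts 1/12 s, in which the tool goes at most 41.7 mm and 7.16 degrees, less where a joint would pass 70% of its speed; a pose out of reach is approached as far as the arm can. A call with a number of a shift or a turn outside -1 to 1 is refused whole. A call with a gripper value outside its range is refused whole. The fingers move at their own pace and stop on an object; the grip force is fixed at half the most. Time passes only in rows, so rows that do not move let the fingers close. It gives the time, the measured TCP pose, the force, the opening and the grip force at its end, in the units of the state.
- bot.state(): the state, without advancing time (a new reading comes with each control period).
- optics.capture(name): name is "scene" or "side" or "wrist"; returns the picture (400x640x3 uint8, red, green, blue); there is no depth.
- optics.camera_info(name): a dict with "fx", "fy", "cx", "cy" (pixels), "rvec" (rotation vector, rad) and "tvec" (3), from world to camera coordinates, as OpenCV has them. Camera axes: x right, y down, z forward; pixel columns grow to the right and rows downward; lengths in m; the calibration is good to about 2 mm. The wrist camera is an equidistant fisheye: a pixel r from the principal point sees the ray r / f radians off the axis. A picture is of the moment at which its call begins: read the wrist's pose just before it. camera_info takes no time and is no camera call; for the wrist camera it gives the pose at the moment of the call.
- bot.hand_in(): hands the job in; it is judged then, once.
The state is a dict: "t": time; "joint_positions": joint angles; "qd": joint speeds; "effort": joint torques, N m; "ee_pos": TCP position; "tcp_rot": TCP orientation; "contact_force": force on the tool from outside, world axes, zero at the start; "moment": the same for the moment, N m; "opening": finger opening in m; "grasp_force": force on a finger pad.
Only numpy, scipy, OpenCV 4.12 (cv2) and the standard library are available. Lean on these libraries where they do the work, as an engineer would, in place of code of your own. Each camera call takes 0.05 s, during which the arm holds its last target. There are 200 camera calls.

## Working session

There is one attempt and no reset: what is moved stays moved. The work goes in short steps, Python scripts to look and compute and a tool call to move; the robot and the scene stay as the last step left them, time stands still between calls to the robot, and variables do not carry over. Pictures are saved under pics/ and viewed, at most 10 in all, crops included, and the job is handed in when it is done.

Besides the shell and the picture viewer there is one more tool, called after "Call:" by a JSON object that holds its "fn" and its "kwargs". send_rows: Moves the arm, as the interface text tells. Scaled input: -1 to 1 covers 60 cm each way for a shift and 360 degrees each way for a turn. Its arguments: {"type":"object","properties":{"targets":{"type":"string"}},"required":["targets"]}

```bash
mkdir -p pics; python3 - <<'E'
from plant import bot, optics
import cv2
for n in ("scene","side"):
    cv2.imwrite(f"pics/{n}0.png",optics.capture(n)[:,:,::-1]); print(optics.camera_info(n))
print(bot.state())
E
```

```text
{'fx': 496.0503217577279, 'fy': 496.0503217577279, 'cx': 317.67650447757853, 'cy': 191.27032109722475, 'rvec': array([ 1.19038672,  2.12011927, -1.09535354]), 'tvec': array([ 0.27512511, -0.21468897,  1.99029408])}
{'fx': 439.2476018246574, 'fy': 439.2476018246574, 'cx': 318.92848729092424, 'cy': 203.15130305014705, 'rvec': array([ 0.19643758, -2.8726981 ,  1.09331687]), 'tvec': array([0.54700973, 0.09027528, 1.21516103])}
{'t': 0.1, 'joint_positions': array([ 6.80690633e+01,  1.96344770e+01,  8.73687192e+01, -7.83062941e-05,
        7.30756786e+01, -8.36316747e+00]), 'qd': array([-0.07962193, -0.02596238, -0.17138467, -0.06200107,  0.02149904,
        0.05476983]), 'effort': array([ 1.19028253e-03, -4.34445691e+01, -2.46495867e+01, -3.61050561e-04,
        4.59172661e-03,  3.38411974e-05]), 'ee_pos': array([0.12299597, 0.51004198, 0.23069555]), 'tcp_rot': array([-1.79921953e+02, -1.13980232e-02,  1.66432246e+02]), 'contact_force': array([ 0.40438586, -0.61334236,  0.48463924]), 'moment': array([0.02095099, 0.0118884 , 0.00468489]), 'grasp_force': 0.0, 'opening': 0.08564371988331457}
```

View pics/scene0.png

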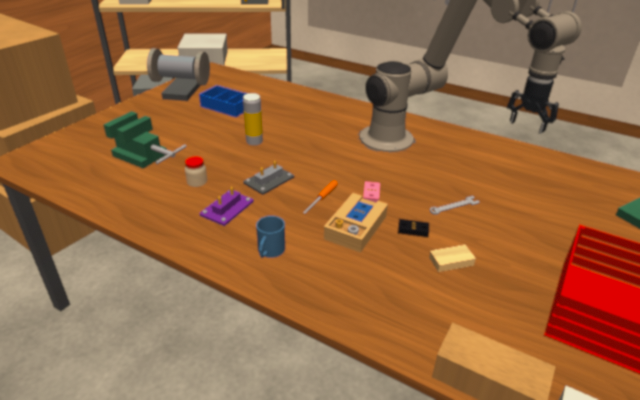

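View pics/side0.png

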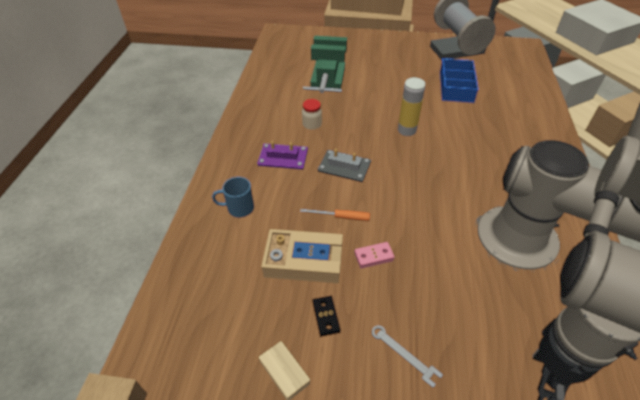

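Side view: the blue plate in the tray is at about (311,251); look-alikes are the pink plate (374,254) and the black plate (326,315). The grey fixture is at (345,164), with a purple look-alike at (283,155). I choose the blue plate and the grey fixture, and check them in close crops.

```bash
python3 - <<'E'
import cv2,numpy as np
a=cv2.imread("pics/side0.png");b=cv2.imread("pics/scene0.png")
r=lambda i,x,y,w,h,k:cv2.resize(i[y:y+h,x:x+w],None,fx=k,fy=k,interpolation=cv2.INTER_CUBIC)
top=np.hstack([r(a,255,220,100,75,4),r(a,305,135,100,75,4)])
bot=np.hstack([r(b,310,180,100,75,4),r(b,225,145,100,75,4)])
cv2.imwrite("pics/crop1.png",np.vstack([top,bot]))
E
```

```text
(no output)
```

View pics/crop1.png

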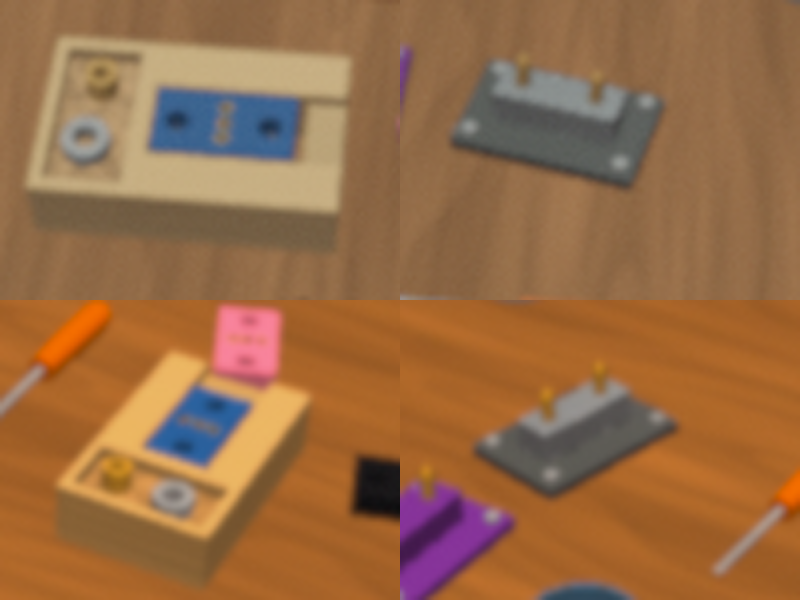

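The blue plate lies in the tray with its ramp end towards the robot, and the grey fixture has two brass pins. Now I fit the poses from corners in both views.

```bash
cat > h.py <<'E'
import numpy as np,cv2
from plant import bot,optics
from scipy.optimize import least_squares
from scipy.spatial.transform import Rotation as R
def proj(P,n):
    c=optics.camera_info(n);K=np.array([[c['fx'],0,c['cx']],[0,c['fy'],c['cy']],[0,0,1]])
    return cv2.projectPoints(np.array(P,float),c['rvec'],c['tvec'],K,None)[0][:,0]
def wl(p,P):
    c,s=np.cos(p[2]),np.sin(p[2]);P=np.array(P,float)
    return np.c_[p[0]+c*P[:,0]-s*P[:,1],p[1]+s*P[:,0]+c*P[:,1],P[:,2]]
def proj_w(P,c):   # fisheye, c=camera_info
    Q=R.from_rotvec(c['rvec']).apply(np.array(P,float))+c['tvec']
    r=np.hypot(Q[:,0],Q[:,1]);th=np.arctan2(r,Q[:,2])
    return np.c_[c['cx']+c['fx']*th*Q[:,0]/r,c['cy']+c['fy']*th*Q[:,1]/r]
def toolmove(target,rpy):  # normalised shift & turn from present pose
    s=bot.state();A=R.from_euler('xyz',s['tcp_rot'],degrees=True);B=R.from_euler('xyz',rpy,degrees=True)
    return A.inv().apply(np.array(target)-s['ee_pos'])/.6,(A.inv()*B).as_rotvec(degrees=True)/360
E
python3 - <<'E'
from h import *
T=[[.12,-.06,.05],[-.075,-.06,.05],[-.075,.06,.05],[.12,.06,.05]]
ts=np.array([[60,38],[352,58],[340,210],[27,188]])/4+[255,220]
tc=np.array([[60,187],[170,52],[310,95],[208,230]])/4+[310,180]
F=[[.075,-.05,.012],[-.075,-.05,.012],[-.075,.05,.012],[.075,.05,.012],[.03,0,.068],[-.03,0,.068]]
fs=np.array([[90,60],[262,98],[230,186],[53,143],[123,55],[198,75]])/4+[305,135]
fc=np.array([[75,148],[278,125],[152,195],[147,90],[200,65]])/4+[225,145]
fi=[0,2,3,4,5]
def fit(P,s,c,ic):
    f=lambda p:np.r_[(proj(wl(p,P),"side")-s).ravel(),(proj(wl(p,P)[ic],"scene")-c).ravel()]
    r=least_squares(f,[.5,0,0],loss='soft_l1');print(r.x,np.degrees(r.x[2]));print(f(r.x).reshape(-1,2).round(1).tolist());return r.x
t=fit(T,ts,tc,[0,1,2,3]);f=fit(F,fs,fc,fi)
print("press",wl(t,[[-.032,0,.05]]))
c=np.cos(t[2])
yaw=np.degrees(t[2])
# tool down, closing axis y along tray y: yaw tray or +180
for tgt in(wl(t,[[-.032,0,.14]])[0],):
  for y in(yaw,yaw+180):print(toolmove(tgt,[180,0,y]))
E
```

```text
[0.54757333 0.1585231  0.04869953] 2.7902775059876626
[[-0.3, -0.5], [-0.6, -0.7], [-0.4, -0.3], [-0.0, -0.5], [0.2, -1.2], [0.7, -0.9], [0.9, -0.7], [1.0, 1.1]]
[ 0.5025459  -0.21222383 -0.20593651] -11.799292658672304
[[-0.8, -0.7], [0.3, -0.0], [-0.3, -1.1], [-2.0, -1.5], [-0.6, 0.2], [-0.8, -0.6], [0.2, -1.2], [1.1, -1.5], [0.7, -1.3], [1.1, -0.2], [0.9, -0.6]]
press [[0.51561127 0.15696533 0.05      ]]
(array([-0.77417788, -0.41832358,  0.15157522]), array([-8.97113611e-05,  3.03097789e-04,  4.54560946e-01]))
(array([-0.77417788, -0.41832358,  0.15157522]), array([-2.10802917e-04, -6.23937796e-05, -4.54389480e-02]))
```

Call:
{"fn": "send_rows", "kwargs": {"targets": "-0.055 -0.03 0.004 0 0 -0.0032 1;-0.055 -0.03 0.004 0 0 -0.0032 1;-0.055 -0.03 0.004 0 0 -0.0032 1;-0.055 -0.03 0.004 0 0 -0.0032 1;-0.055 -0.03 0.004 0 0 -0.0032 1"}}

```text
t: 0.52
ee_pos: [0.268, 0.3885, 0.219]
tcp_rot: [-180.0, -0.0, 172.3]
contact_force: [0.2, 1.1, -0.3]
opening: 0.0251
grasp_force: 0.0
```

Call:
{"fn": "send_rows", "kwargs": {"targets": "-0.055 -0.03 0.008 0 0 -0.0032 1;-0.055 -0.03 0.008 0 0 -0.0032 1;-0.055 -0.03 0.008 0 0 -0.0032 1;-0.055 -0.03 0.008 0 0 -0.0032 1;-0.055 -0.03 0.008 0 0 -0.0032 1"}}

```text
t: 0.93
ee_pos: [0.424, 0.283, 0.1949]
tcp_rot: [-180.0, -0.0, 178.0]
contact_force: [0.1, 0.9, 0.8]
opening: 0.0003
grasp_force: 0.0
```

Call:
{"fn": "send_rows", "kwargs": {"targets": "-0.055 -0.03 0.01 0 0 -0.0032 1;-0.055 -0.03 0.01 0 0 -0.0032 1;-0.055 -0.03 0.01 0 0 -0.0032 1;-0.055 -0.03 0.01 0 0 -0.0032 1;0 0 0 0 0 0 1"}}

```text
t: 1.35
ee_pos: [0.559, 0.2078, 0.169]
tcp_rot: [-179.9, 0.0, -177.6]
contact_force: [-2.2, -2.0, -0.0]
opening: 0.0001
grasp_force: 0.0
```

```bash
python3 - <<'E'
from h import *
s=bot.state();print(s['ee_pos'],s['tcp_rot'],s['contact_force'],s['joint_positions'])
c=optics.camera_info("wrist");print(c['cx'],c['cy'],c['fx'])
im=optics.capture("wrist");cv2.imwrite("pics/w1.png",im[:,:,::-1])
t=[.5476,.1585,.0487]
P=wl(t,[[.12,-.06,.05],[-.075,-.06,.05],[-.075,.06,.05],[.12,.06,.05],[-.032,0,.05],[.0325,0,.05],[-.0275,0,.05]])
print(proj_w(P,c).round(1).tolist(), c['rvec'],c['tvec'])
E
```

```text
[0.5589509  0.20781014 0.16898118] [-1.79907149e+02  8.39370232e-03 -1.77641465e+02] [-2.15453299 -2.03417409 -0.03339277] [ 13.08283914  30.03665691  80.82623379  -0.09929543  69.14616878
 -79.24033407]
323.148581008597 202.38440084162357 309.70691628693146
[[220.5, 297.1], [199.2, 101.6], [336.6, 94.8], [335.9, 299.9], [266.5, 146.7], [270.1, 218.3], [266.7, 151.9]] [-2.03103293 -2.114879   -0.29559709] [-0.18445956 -0.56276593  0.16343162]
```

View pics/w1.png

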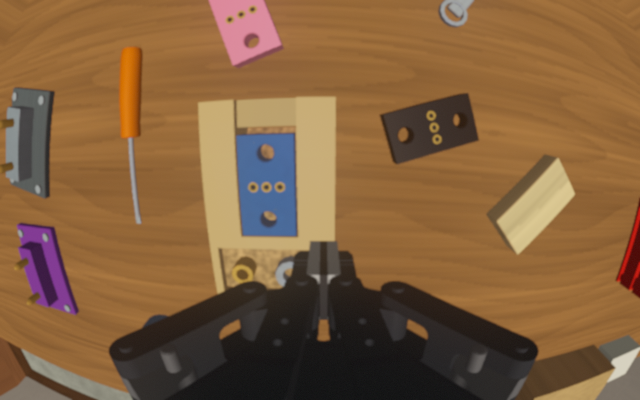

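The wrist view confirms the tray pose: predicted and seen holes agree, at (266,152) and (269,218). Next I go to the press point.

```bash
python3 - <<'E'
from h import *
t=[.5476,.1585,.0487]
print(toolmove(wl(t,[[-.034,0,.056]])[0],[180,0,182.8]))
E
```

```text
(array([ 0.07434233, -0.08465655,  0.18913151]), array([-0.00010628, -0.00030506, -0.00127351]))
```

Call:
{"fn": "send_rows", "kwargs": {"targets": "0.025 -0.028 0.03 0 0 -0.0013 1;0.025 -0.028 0.04 0 0 0 1;0.0243 -0.0287 0.04 0 0 0 1;0 0 0.04 0 0 0 1;0 0 0.03 0 0 0 1"}}

```text
t: 1.82
ee_pos: [0.5101, 0.1585, 0.062]
tcp_rot: [-180.0, -0.1, -177.0]
contact_force: [-0.2, -0.8, 0.5]
opening: 0.0003
grasp_force: 0.0
```

Call:
{"fn": "send_rows", "kwargs": {"targets": "0 0 0.009 0 0 0 1;0 0 0.0045 0 0 0 1;0 0 0.004 0 0 0 1;0 0 0.004 0 0 0 1;0 0 0.004 0 0 0 1"}}

```text
t: 2.23
ee_pos: [0.5131, 0.1593, 0.0489]
tcp_rot: [180.0, 0.1, -176.9]
contact_force: [-0.1, -0.6, 1.1]
opening: 0.0001
grasp_force: 0.2
```

Call:
{"fn": "send_rows", "kwargs": {"targets": "0 0 0.0035 0 0 0 1;0 0 0.0035 0 0 0 1;0 0 0.0035 0 0 0 1;0 0 0 0 0 0 1"}}

```text
t: 2.57
ee_pos: [0.5123, 0.1588, 0.0414]
tcp_rot: [180.0, -0.0, -177.0]
contact_force: [-0.0, 0.1, -0.6]
opening: 0.0001
grasp_force: 0.0
```

Call:
{"fn": "send_rows", "kwargs": {"targets": "0 0 0.0035 0 0 0 1;0 0 0.0035 0 0 0 1;0 0 0.0035 0 0 0 1;0 0 0 0 0 0 1"}}

```text
t: 2.9
ee_pos: [0.5126, 0.1589, 0.0356]
tcp_rot: [180.0, 0.0, -177.0]
contact_force: [-0.1, -0.5, 2.9]
opening: -0.0002
grasp_force: 1.5
```

Call:
{"fn": "send_rows", "kwargs": {"targets": "0 0 -0.01 0 0 0 1;0 0 -0.03 0 0 0 1;0 0 -0.05 0 0 0 0;0 0 -0.05 0 0 0 0;0 0 -0.01 0 0 0 0"}}

```text
t: 3.32
ee_pos: [0.5149, 0.1593, 0.1303]
tcp_rot: [179.9, 0.5, -177.0]
contact_force: [0.7, 0.9, 1.0]
opening: 0.0355
grasp_force: 0.0
```

```bash
cat >> h.py <<'E'
t=[.5476,.1585,.0487]; f=[.5025,-.2122,-.2059]
def rpy_of(yaw,pit):  # tool y along local y, tool z = (sin pit,0,-cos pit) in a frame yawed (rad)
    s,c=np.sin(pit),np.cos(pit)
    return (R.from_euler('z',yaw)*R.from_matrix([[-c,0,s],[0,1,0],[-s,0,-c]])).as_euler('xyz',degrees=True)
E
python3 - <<'E'
from h import *
c=optics.camera_info("wrist");im=optics.capture("wrist")
th=.55;rot=lambda x,y,z:[x*np.cos(th)-z*np.sin(th),y,.03+x*np.sin(th)+z*np.cos(th)]
P=wl(t,[rot(.0485,-.025,.02),rot(.0485,.025,.02),rot(-.0435,.025,.02),rot(-.0435,-.025,.02)])
print(proj_w(P,c).round(1).tolist(),bot.state()['ee_pos'])
cv2.imwrite("pics/w2.png",cv2.resize(im[:330,150:450,::-1],None,fx=1.8,fy=1.8))
for n in(.06,.007):
  g=wl(t,[rot(.04,0,n)])[0];print(n,g,*toolmove(g,rpy_of(t[2],th)))
E
```

```text
[[287.8, 297.3], [352.6, 297.5], [351.0, 183.7], [290.4, 183.5]] [0.51467084 0.1592769  0.12948466]
0.06 [0.5503365  0.15863337 0.10205896] [-0.05895798 -0.00425742  0.04614957] [ 0.00032737 -0.08634064  0.00061624]
0.007 [0.57800608 0.15998195 0.05687516] [-0.10456166 -0.00452085  0.12180016] [ 0.00032737 -0.08634064  0.00061624]
```

View pics/w2.png

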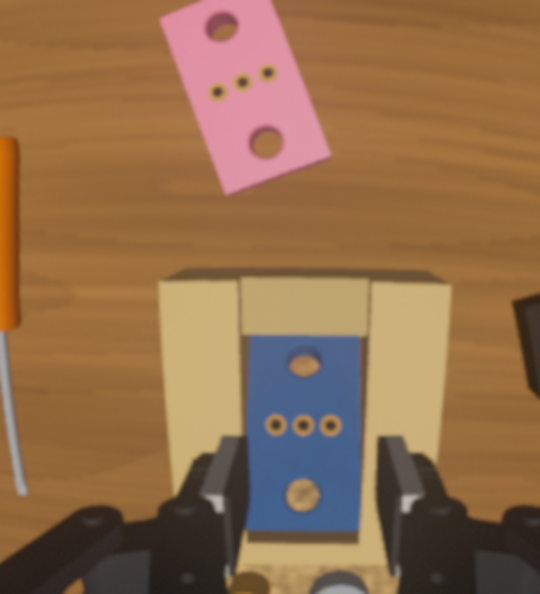

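Call:
{"fn": "send_rows", "kwargs": {"targets": "-0.03 -0.005 0.02 0 -0.0173 0 0;0 0 0 0 -0.0173 0 0;0 0 0 0 -0.0173 0 0;0 0 0 0 -0.0172 0 0;0 0 0 0 -0.0172 0 0"}}

```text
t: 3.78
ee_pos: [0.5294, 0.1598, 0.1236]
tcp_rot: [-179.4, 29.3, -177.0]
contact_force: [8.5, 5.5, 4.3]
opening: 0.0853
grasp_force: 0.0
```

```bash
cat >> h.py <<'E'
th=.55;rot=lambda x,y,z:[x*np.cos(th)-z*np.sin(th),y,.03+x*np.sin(th)+z*np.cos(th)]
E
python3 - <<'E'
from h import *
s=bot.state();print(s['ee_pos'],s['tcp_rot'],s['joint_positions'])
for n in(.04,.007):
  g=wl(t,[rot(.04,-.0008,n)])[0];print(n,g,*toolmove(g,rpy_of(t[2],th)))
E
```

```text
[0.52939413 0.15981137 0.12360679] [-179.38268818   29.32104516 -176.9869099 ] [ 11.59404454  19.27636134 116.33463307 -17.53086504  16.1363118
 -65.61841148]
0.04 [0.56081679 0.15834322 0.08500847] [-0.01398371 -0.00431654  0.08168819] [-0.00140121 -0.00608492  0.0005665 ]
0.007 [0.57804502 0.1591829  0.05687516] [-0.01608683 -0.00383618  0.13664587] [-0.00140121 -0.00608492  0.0005665 ]
```

Joint 5 is at its limit, so I back off the tilt and take a nearly vertical grasp instead.

Call:
{"fn": "send_rows", "kwargs": {"targets": "0 0 0 0 0.0185 0 0;0 0 0 0 0.0185 0 0;0 0 0 0 0.0185 0 0;0 0 0 0 0 0 0"}}

```text
t: 4.12
ee_pos: [0.5371, 0.1611, 0.1282]
tcp_rot: [-179.6, 9.8, -177.2]
contact_force: [0.2, -0.4, 0.1]
opening: 0.0855
grasp_force: 0.0
```

```bash
python3 - <<'E'
from h import *
s=bot.state();print(s['ee_pos'],s['tcp_rot'],s['joint_positions'])
ph=np.radians(8)
for g in([.026,-.0008,.09],[.026,-.0008,.053]):
  print(*toolmove(wl(t,[g])[0],rpy_of(t[2],ph)))
E
```

```text
[0.53710607 0.16113066 0.12817275] [-179.56621073    9.77161191 -177.22384755] [  9.77962636  24.65796868  98.35827341  -2.1976895   47.35682857
 -81.60669214]
[-0.04891374 -0.00599629  0.07302925] [-1.21094664e-03  4.92097376e-03 -5.74698296e-05]
[-0.03844759 -0.00553618  0.13379952] [-1.21094664e-03  4.92097376e-03 -5.74698296e-05]
```

Call:
{"fn": "send_rows", "kwargs": {"targets": "-0.025 -0.003 0.03 -0.0012 0.005 0 0;-0.024 -0.003 0.04 0 0 0 0;0.005 0 0.025 0 0 0 0;0.005 0 0.025 0 0 0 0;0 0 0.003 0 0 0 0"}}

```text
t: 4.53
ee_pos: [0.5657, 0.1584, 0.054]
tcp_rot: [-179.9, 7.8, -177.2]
contact_force: [-0.8, 0.1, -0.2]
opening: 0.0856
grasp_force: 0.0
```

```bash
python3 - <<'E'
from h import *
s=bot.state();print(s['ee_pos'],s['tcp_rot'],s['joint_positions'])
print(*toolmove(wl(t,[[.026,-.0008,.053]])[0],rpy_of(t[2],np.radians(8))))
E
```

```text
[0.56570092 0.1583913  0.05402634] [-179.90241304    7.79020901 -177.1886308 ] [  8.64610818  33.60990008  96.43853966  -1.31952472  42.21861173
 -83.24129946]
[-0.01285605  0.0003173   0.00348479] [-2.63037222e-04 -5.82703252e-04  5.84548075e-05]
```

Call:
{"fn": "send_rows", "kwargs": {"targets": "-0.0125 0 0.001 0 0 0 0;0 0 0 0 0 0 0.3;0 0 0 0 0 0 1;0 0 0 0 0 0 1;0 0 0 0 0 0 1"}}

```text
t: 4.95
ee_pos: [0.5772, 0.1595, 0.0601]
tcp_rot: [-180.0, 8.3, -177.2]
contact_force: [1.3, -1.6, 1.8]
opening: 0.0469
grasp_force: 61.2
```

Call:
{"fn": "send_rows", "kwargs": {"targets": "0 0 0 0 0 0 1;0 0 0 0 0 0 1;0 0 0 0 0 0 1"}}

```text
t: 5.2
ee_pos: [0.5773, 0.1595, 0.06]
tcp_rot: [-180.0, 8.3, -177.2]
contact_force: [2.1, -0.5, 6.4]
opening: 0.0471
grasp_force: 61.5
```

```bash
python3 - <<'E'
from h import *
a=optics.capture("wrist");b=optics.capture("side")
A=cv2.resize(a[130:330,220:420],None,fx=2.0,fy=2.0,interpolation=2);B=cv2.resize(b[200:300,255:355],None,fx=4,fy=4,interpolation=2)
cv2.imwrite("pics/g1.png",np.hstack([A,B])[:,:,::-1])
s=bot.state();print(s['ee_pos'],s['tcp_rot'],s['contact_force'],s['moment'])
E
```

```text
[0.5773095  0.15947639 0.05998001] [-179.97355446    8.28361331 -177.17692366] [ 2.31754723 -1.33037064  6.72954512] [-0.17001961 -0.27936    -0.0363839 ]
```

View pics/g1.png

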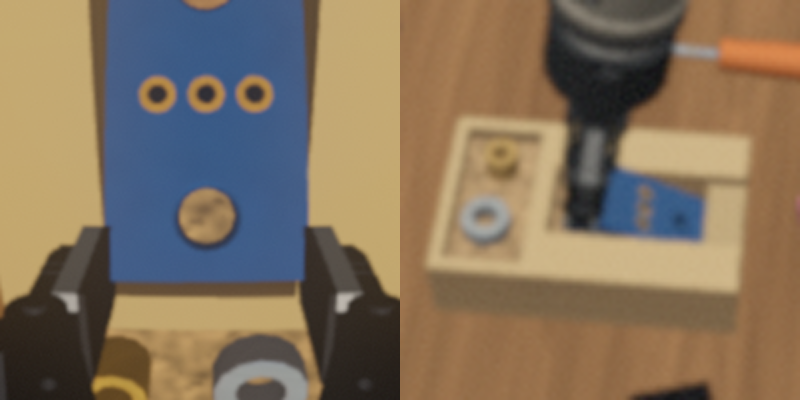

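Call:
{"fn": "send_rows", "kwargs": {"targets": "0.001 0 -0.008 0 0 0 1;0.001 0 -0.008 0 0 0 1;0.0013 0 -0.01 0 0 0 1;0.002 0 -0.015 0 0 0 1;0 0 0 0 0 0 1"}}

```text
t: 5.72
ee_pos: [0.5701, 0.1593, 0.0845]
tcp_rot: [-180.0, 8.2, -177.2]
contact_force: [1.7, 0.7, -2.0]
opening: 0.047
grasp_force: 62.2
```

Call:
{"fn": "send_rows", "kwargs": {"targets": "0.004 0 -0.03 0 0 0 1;0.004 0 -0.03 0 0 0 1;0.004 0 -0.03 0 0 0 1;0.004 0 -0.03 0 0 0 1;0 0 0 0 0 0 1"}}

```text
t: 6.13
ee_pos: [0.5503, 0.1585, 0.1559]
tcp_rot: [-180.0, 8.3, -177.2]
contact_force: [0.7, 0.4, -2.7]
opening: 0.0469
grasp_force: 62.6
```

```bash
python3 - <<'E'
from h import *
a=optics.capture("wrist");b=optics.capture("side")
A=cv2.resize(a[60:360,170:470],None,fx=1.33,fy=1.33,interpolation=2)[:400,:400];B=cv2.resize(b[150:300,235:385],None,fx=2.667,fy=2.667,interpolation=2)
np.save("pics/w_lift.npy",a);cv2.imwrite("pics/g2.png",np.hstack([A[:399,:399],B[:399]])[:,:,::-1])
s=bot.state();print(s['ee_pos'],s['tcp_rot'],s['contact_force'],s['moment'],s['joint_positions'])
E
```

```text
[0.54965425 0.15820147 0.15263069] [-179.96701973    8.11342738 -177.17077937] [-0.1240124  -0.44620914 -2.67571258] [0.00202052 0.06448885 0.01030256] [  8.86915521  24.60587908  93.55382503  -1.09539129  53.77974126
 -83.37272107]
```

View pics/g2.png

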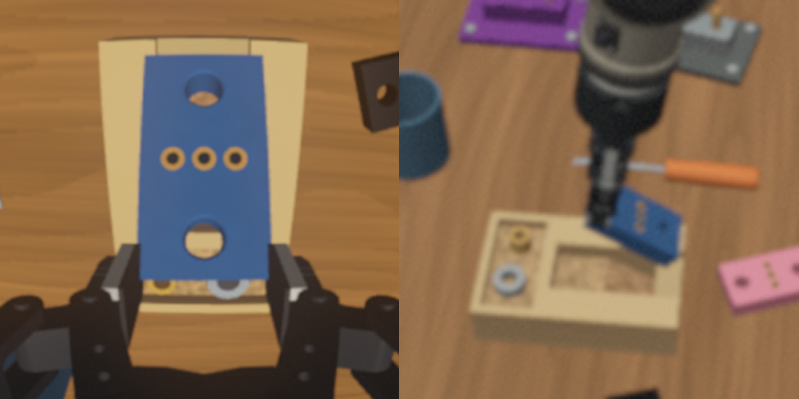

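```bash
cat >> h.py <<'E'
def fitplate(px,full=False):
    """px: image pts of top corners (-x-y,-x+y,+x+y,+x-y), bush centre, hole_b top, hole_a top. returns plate in tool frame (pos, R)"""
    P=np.array([[-.046,-.025,.02],[-.046,.025,.02],[.046,.025,.02],[.046,-.025,.02],[0,0,.02],[-.03,0,.02],[.03,0,.02]])
    s=bot.state();c=optics.camera_info("wrist");A=R.from_euler('xyz',s['tcp_rot'],degrees=True)
    B0=R.from_euler('y',180,degrees=True) # plate x=-tool x, y=y, z=-z
    def rel(p):
        r=R.from_euler('yxz',[p[3],*(p[4:6] if full else (0,0))])*B0
        return p[:3],r
    def g(p):
        o,r=rel(p);return (proj_w(A.apply(r.apply(P)+o)+s['ee_pos'],c)-px).ravel()
    r=least_squares(g,[.03,0,0,-.4]+([0,0] if full else []))
    print("rms",np.sqrt(np.mean(r.fun**2)),r.x.round(4),np.degrees(r.x[3:]).round(2));print(r.fun.reshape(-1,2).round(1).tolist())
    return rel(r.x)
def goal(o,r,pos,yaw):  # tool pose so plate is at pos, flat, yaw
    W=R.from_euler('z',yaw);Q=W*r.inv()
    return np.array(pos)-Q.apply(o),Q.as_euler('xyz',degrees=True)
E
python3 - <<'E'
from h import *
px=np.array([[146,56],[263,55],[268,278],[138,278],[204,158],[204,89],[204,238]])/1.33+[170,60]
o,r=fitplate(px);fitplate(px,True)
np.savez("pl.npz",o=o,q=r.as_quat())
for z in(.16,.075,.04):
  p,e=goal(o,r,[f[0],f[1],z],f[2]);print(p,e,*toolmove(p,e))
E
```

```text
rms 0.5800870623663059 [ 2.93e-02 -3.00e-04  3.27e-02 -4.36e-01] [-24.98]
[[-0.7, -0.4], [-0.4, 0.3], [1.0, -0.1], [0.4, -0.0], [-0.1, 1.3], [-0.2, -0.2], [-0.1, -0.9]]
rms 0.4991629906606955 [ 0.0293  0.      0.0327 -0.4367 -0.0213 -0.0042] [-25.02  -1.22  -0.24]
[[-0.2, -0.2], [0.1, 0.1], [0.7, 0.3], [0.0, -0.3], [-0.2, 1.3], [0.1, -0.2], [-0.4, -0.9]]
[ 0.54211174 -0.22011843  0.17730408] [-180.          -24.98027199  168.202799  ] [ 0.0374372  -0.629171   -0.04651298] [-0.00613049  0.09143347  0.04072504]
[ 0.54211174 -0.22011843  0.09230408] [-180.          -24.98027199  168.202799  ] [ 0.05743107 -0.62909028  0.09373566] [-0.00613049  0.09143347  0.04072504]
[ 0.54211174 -0.22011843  0.05730408] [-180.          -24.98027199  168.202799  ] [ 0.06566384 -0.62905703  0.15148511] [-0.00613049  0.09143347  0.04072504]
```

Call:
{"fn": "send_rows", "kwargs": {"targets": "0 -0.03 -0.005 -0.001 0.0152 0.0068 1;0 -0.03 -0.005 -0.001 0.0152 0.0068 1;0 -0.03 -0.005 -0.001 0.0152 0.0068 1;0 -0.03 -0.005 -0.001 0.0152 0.0068 1;0 -0.03 -0.005 -0.001 0.0152 0.0068 1"}}

```text
t: 6.65
ee_pos: [0.5473, 0.0674, 0.1653]
tcp_rot: [179.4, -19.8, 170.7]
contact_force: [1.2, -0.2, -2.7]
opening: 0.0469
grasp_force: 62.6
```

Call:
{"fn": "send_rows", "kwargs": {"targets": "0 -0.03 0 -0.001 0.0152 0.0068 1;0 -0.04 0 0 0 0 1;0 -0.04 0 0 0 0 1;0 -0.04 0 0 0 0 1;0 -0.04 0 0 0 0 1"}}

```text
t: 7.07
ee_pos: [0.5242, -0.0448, 0.164]
tcp_rot: [-180.0, -25.1, 168.2]
contact_force: [0.9, 0.5, -2.0]
opening: 0.047
grasp_force: 62.6
```

```bash
python3 - <<'E'
from h import *
d=np.load("pl.npz");o,r=d['o'],R.from_quat(d['q'])
s=bot.state();print(s['ee_pos'],s['tcp_rot'],s['joint_positions'])
for z in(.11,):
  p,e=goal(o,r,[f[0],f[1],z],f[2]);print(p,e,*toolmove(p,e))
E
```

```text
[ 0.5241731  -0.0447928   0.16400242] [-179.95345042  -25.08550793  168.15065132] [-12.9305628   38.15513138  71.75873248  -0.5069832   95.16673008
 -91.02491453]
[ 0.54211174 -0.22011843  0.12730408] [-180.          -24.98027199  168.202799  ] [-0.10677472 -0.27982914  0.01777732] [-6.80107538e-05 -2.92375338e-04 -1.31129000e-04]
```

Call:
{"fn": "send_rows", "kwargs": {"targets": "-0.018 -0.047 0.003 0 0 0 1;-0.018 -0.047 0.003 0 0 0 1;-0.018 -0.047 0.003 0 0 0 1;-0.018 -0.047 0.003 0 0 0 1;-0.018 -0.047 0.003 0 0 0 1"}}

```text
t: 7.48
ee_pos: [0.5397, -0.1923, 0.1332]
tcp_rot: [-180.0, -25.0, 168.2]
contact_force: [0.2, 0.4, -2.3]
opening: 0.0469
grasp_force: 62.6
```

Call:
{"fn": "send_rows", "kwargs": {"targets": "-0.017 -0.045 0.003 0 0 0 1;0 0 0 0 0 0 1;0 0 0 0 0 0 1"}}

```text
t: 7.73
ee_pos: [0.542, -0.2203, 0.1269]
tcp_rot: [180.0, -25.1, 168.0]
contact_force: [0.6, 0.2, -2.6]
opening: 0.047
grasp_force: 62.7
```

```bash
python3 - <<'E'
from h import *
d=np.load("pl.npz");o,r=d['o'],R.from_quat(d['q'])
s=bot.state();c=optics.camera_info("wrist");print(s['ee_pos'],s['tcp_rot'])
a=optics.capture("wrist");b=optics.capture("side")
A=cv2.resize(a[60:360,170:470],None,fx=1.33,fy=1.33,interpolation=2);B=cv2.resize(b[110:210,290:390],None,fx=4,fy=4,interpolation=2)
cv2.imwrite("pics/f1.png",np.hstack([A[:399,:399],B[:399]])[:,:,::-1])
K=lambda P:((proj_w(P,c)-[170,60])*1.33).round(0).tolist()
print("pins tip/base",K(wl(f,[[.03,0,.068],[-.03,0,.068],[.03,0,.04],[-.03,0,.04]])))
print("base corners",K(wl(f,[[-.075,-.05,.012],[-.075,.05,.012],[.075,.05,.012],[.075,-.05,.012]])),"pad",K(wl(f,[[-.05,-.018,.04],[-.05,.018,.04]])))
p,e=goal(o,r,[f[0],f[1],.11],f[2]);print(p,e,*toolmove(p,e))
E
```

```text
[ 0.5420218  -0.22026736  0.12687657] [179.97974698 -25.10386843 168.02686052]
pins tip/base [[204.0, 242.0], [204.0, 133.0], [204.0, 244.0], [204.0, 146.0]]
base corners [[134.0, 97.0], [273.0, 96.0], [279.0, 310.0], [130.0, 311.0]] pad [[175.0, 116.0], [232.0, 115.0]]
[ 0.54211174 -0.22011843  0.12730408] [-180.          -24.98027199  168.202799  ] [-0.00052832 -0.00300253  0.00160521] [ 6.65536725e-05 -1.18676662e-04 -3.80265577e-05]
```

View pics/f1.png

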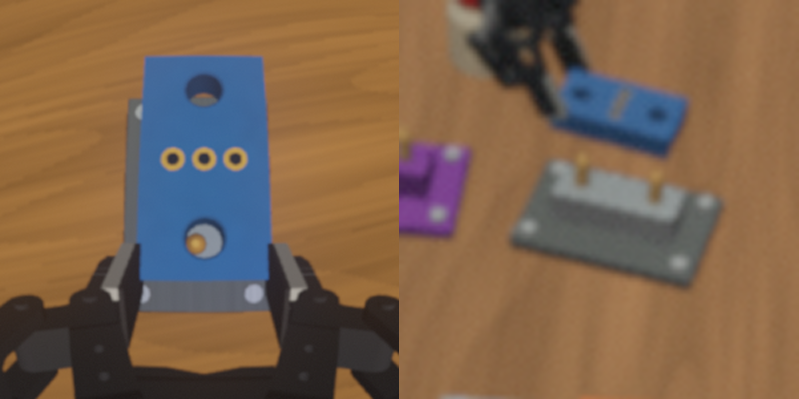

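The pin tip shows at (196,243) against a predicted (204,242), so the fixture lies about 4 mm further towards -y. I refit it from this close view.

```bash
python3 - <<'E'
from h import *
d=np.load("pl.npz");o,r=d['o'],R.from_quat(d['q']);c=optics.camera_info("wrist")
P=[[.03,0,.068],[-.075,-.05,.012],[.063,-.038,.012],[.063,.038,.012]]
px=np.array([[196,243],[130,99],[142,293],[254,293]])
g=lambda p:(((proj_w(wl(p,P),c)-[170,60])*1.33-px)*[[2,2],[1,1],[1,.3],[1,.3]]).ravel()
q=least_squares(g,f);print(q.x,q.x-f,q.fun.round(1))
s=bot.state();A=R.from_euler('xyz',s['tcp_rot'],degrees=True)
rp=A*r;pp=A.apply(o)+s['ee_pos'];print("plate",pp,rp.as_euler('xyz',degrees=True))
open("h.py","a").write(f"f=np.array({q.x.tolist()})\n")
for z in(.07,):
  p,e=goal(o,r,[q.x[0],q.x[1],z],q.x[2]);print(p,e,*toolmove(p,e))
E
```

```text
[ 0.50267715 -0.21460421 -0.20833002] [ 0.00017715 -0.00240421 -0.00243002] [ 0.4  0.4 -0.8 -1.4 -1.   0.2  0.5  0.3]
plate [ 0.50297803 -0.21043865  0.11103734] [  0.01592842   0.04272673 -11.81972218]
[ 0.54226953 -0.22261888  0.08730408] [180.         -24.98027199 168.06356939] [-0.0297334  -0.00704623  0.06154345] [-9.69034981e-05 -1.18730381e-04  3.12482321e-04]
```

```bash
python3 - <<'E'
from h import *
for i in range(5):
    s=bot.state();c=optics.camera_info("wrist");C=-R.from_rotvec(c['rvec']).inv().apply(c['tvec'])
    print(s['t'],s['ee_pos'].round(4),s['tcp_rot'].round(2),s['joint_positions'][0].round(3),s['qd'][0].round(2),C.round(4));im=optics.capture("wrist")
    if i==0:np.save("pics/wf.npy",im)
E
```

```text
7.8333 [ 0.5426 -0.2184  0.1283] [179.98 -25.02 168.19] -26.194 1.2 [ 0.5386 -0.2181  0.2877]
7.8833 [ 0.5428 -0.218   0.1289] [180.   -24.98 168.22] -26.153 0.61 [ 0.5387 -0.2177  0.2882]
7.9333 [ 0.543  -0.2179  0.1293] [-179.98  -24.94  168.24] -26.128 0.3 [ 0.5388 -0.2175  0.2886]
7.9833 [ 0.5431 -0.2179  0.1296] [-179.97  -24.92  168.25] -26.122 0.05 [ 0.5388 -0.2175  0.2889]
8.0333 [ 0.5431 -0.2181  0.1298] [-179.95  -24.9   168.24] -26.128 -0.16 [ 0.5388 -0.2175  0.2891]
```

```bash
cat >> h.py <<'E'
def pinblob():
    c=optics.camera_info("wrist");im=optics.capture("wrist").astype(int)
    x0,y0,x1,y1=308,222,340,260;w=im[y0:y1,x0:x1]
    m=((w[...,0]-w[...,2]>35)&(w[...,0]>w[...,1]+8)).astype(np.uint8)
    n,l,st,ce=cv2.connectedComponentsWithStats(m);i=1+np.argmax(st[1:,4]);return c,ce[i]+[x0,y0],st[i]
E
python3 - <<'E'
from h import *
d=np.load("pl.npz");o,r=d['o'],R.from_quat(d['q'])
c,b,st=pinblob();print(b,(b-[170,60])*1.33,st,"pred",proj_w(wl(f,[[.03,0,.068]]),c))
y=-.209
g=lambda p:(proj_w(wl([*p,y],[[.03,0,.066]]),c)[0]-b)
q=least_squares(g,f[:2]).x;print(q,bot.state()['ee_pos'])
for z in(.072,.04):
  p,e=goal(o,r,[*q,z],y);print(p,e,*toolmove(p,e))
E
```

```text
[315.3030303  241.70454545] [193.2530303  241.66704545] [  2  13  12  14 132] pred [[317.28426557 241.96780789]]
[ 0.50214511 -0.21597009] [ 0.54315423 -0.2183538   0.12990657]
[ 0.54173211 -0.22401128  0.08930408] [-180.          -24.98027199  168.02518208] [-0.02811003 -0.00965494  0.06156682] [-0.00038576  0.00028207  0.00049902]
[ 0.54173211 -0.22401128  0.05730408] [-180.          -24.98027199  168.02518208] [-0.05054738 -0.0096082   0.10995078] [-0.00038576  0.00028207  0.00049902]
```

Call:
{"fn": "send_rows", "kwargs": {"targets": "-0.008 -0.0097 0.0175 -0.0004 0.0003 0.0005 1;-0.008 0 0.0175 0 0 0 1;-0.008 0 0.0175 0 0 0 1;0 0 0 0 0 0 1;0 0 0 0 0 0 1"}}

```text
t: 8.55
ee_pos: [0.5407, -0.2245, 0.0935]
tcp_rot: [179.9, -25.2, 168.0]
contact_force: [-0.4, -0.0, -1.6]
opening: 0.0473
grasp_force: 62.7
```

Call:
{"fn": "send_rows", "kwargs": {"targets": "0 0 0 0 0 0 1;0 0 0 0 0 0 1;0 0 0 0 0 0 1"}}

```text
t: 8.8
ee_pos: [0.5418, -0.2249, 0.0955]
tcp_rot: [-180.0, -25.0, 167.9]
contact_force: [0.1, 0.5, -2.5]
opening: 0.0473
grasp_force: 62.7
```

```bash
python3 - <<'E'
from h import *
d=np.load("pl.npz");o,r=d['o'],R.from_quat(d['q'])
c,b,st=pinblob();y=-.209
g=lambda p:(proj_w(wl([*p,y],[[.03,0,.067]]),c)[0]-b)
q=least_squares(g,f[:2]).x;s=bot.state();print(b,st,q,s['ee_pos'],s['tcp_rot'],s['qd'].round(2))
A=R.from_euler('xyz',s['tcp_rot'],degrees=True);print("plate",A.apply(o)+s['ee_pos'],(A*r).as_euler('xyz',degrees=True))
for z in(.064,.04):
  p,e=goal(o,r,[*q,z],y);print(p,e,*toolmove(p,e))
a=optics.capture("wrist");b=optics.capture("side")
A=cv2.resize(a[60:360,170:470],None,fx=1.33,fy=1.33,interpolation=2);B=cv2.resize(b[120:200,300:380],None,fx=5,fy=5,interpolation=2)
cv2.imwrite("pics/f2.png",np.hstack([A[:399,:399],B[:399]])[:,:,::-1])
E
```

```text
[323.16964286 240.37946429] [  7  10  17  17 224] [ 0.50210052 -0.21703528] [ 0.54174418 -0.22487162  0.0954752 ] [-179.99004771  -24.95514278  167.95020137] [-0.02 -0.1   0.03 -0.02  0.11 -0.14]
plate [ 0.502174   -0.21678578  0.07815346] [-9.02312527e-03 -2.51288735e-02 -1.20455957e+01]
[ 0.54168752 -0.22507647  0.08130408] [-180.          -24.98027199  168.02518208] [-0.00994576 -0.00034989  0.02142243] [ 6.02711939e-05  6.97869364e-05 -1.88821217e-04]
[ 0.54168752 -0.22507647  0.05730408] [-180.          -24.98027199  168.02518208] [-0.0268221  -0.00034359  0.05768796] [ 6.02711939e-05  6.97869364e-05 -1.88821217e-04]
```

View pics/f2.png

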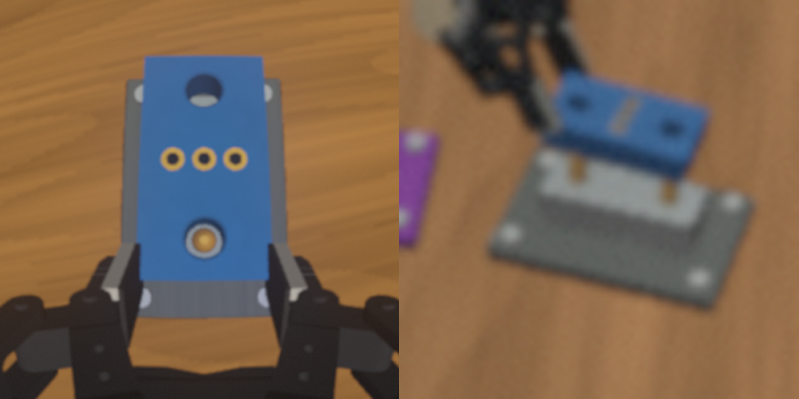

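Pin A is centred in hole A, both at about (204,240), and the base edges lie symmetric about the plate. I lower it.

Call:
{"fn": "send_rows", "kwargs": {"targets": "-0.0037 0 0.0079 0 0 0 1;-0.0037 0 0.0079 0 0 0 1;-0.0028 0 0.006 0 0 0 1;-0.0028 0 0.006 0 0 0 1;0 0 0 0 0 0 1"}}

```text
t: 9.37
ee_pos: [0.5409, -0.2245, 0.0753]
tcp_rot: [180.0, -25.1, 168.0]
contact_force: [0.6, -0.5, -2.2]
opening: 0.0467
grasp_force: 62.7
```

Call:
{"fn": "send_rows", "kwargs": {"targets": "-0.0023 0 0.005 0 0 0 1;-0.0023 0 0.005 0 0 0 1;-0.0023 0 0.005 0 0 0 1;0 0 0 0 0 0 1;0 0 0 0 0 0 1"}}

```text
t: 9.78
ee_pos: [0.5413, -0.2247, 0.0664]
tcp_rot: [180.0, -25.0, 168.0]
contact_force: [0.2, 0.2, -2.0]
opening: 0.047
grasp_force: 62.7
```

```bash
python3 - <<'E'
from h import *
d=np.load("pl.npz");o,r=d['o'],R.from_quat(d['q']);s=bot.state()
A=R.from_euler('xyz',s['tcp_rot'],degrees=True);print("plate",A.apply(o)+s['ee_pos'],(A*r).as_euler('xyz',degrees=True),s['contact_force'],s['moment'],s['qd'])
E
```

```text
plate [ 0.50170012 -0.216623    0.04914089] [  0.0136495    0.06408768 -12.04830115] [ 0.22018548  0.22408365 -1.98575515] [-0.08371296 -0.40258167  0.02332376] [-0.0615319  -0.33978454 -0.39192531 -0.01726682  0.24371841  0.00373082]
```

Both pins are in, with no side force. I continue to the pad.

Call:
{"fn": "send_rows", "kwargs": {"targets": "-0.002 0 0.0045 0 0 0 1;-0.002 0 0.0045 0 0 0 1;0 0 0 0 0 0 1;0 0 0 0 0 0 1;0 0 0 0 0 0 1"}}

```text
t: 10.2
ee_pos: [0.5414, -0.2248, 0.0608]
tcp_rot: [180.0, -25.0, 168.0]
contact_force: [0.6, 0.1, -1.4]
opening: 0.0471
grasp_force: 62.7
```

Call:
{"fn": "send_rows", "kwargs": {"targets": "-0.001 0 0.0022 0 0 0 1;-0.001 0 0.0022 0 0 0 1;0 0 0 0 0 0 1;0 0 0 0 0 0 1"}}

```text
t: 10.53
ee_pos: [0.5412, -0.2247, 0.0577]
tcp_rot: [180.0, -25.0, 168.0]
contact_force: [0.6, 0.2, -1.9]
opening: 0.0471
grasp_force: 62.7
```

Call:
{"fn": "send_rows", "kwargs": {"targets": "-0.0006 0 0.0013 0 0 0 1;0 0 0 0 0 0 1;0 0 0 0 0 0 1"}}

```text
t: 10.78
ee_pos: [0.5413, -0.2247, 0.057]
tcp_rot: [180.0, -25.0, 168.0]
contact_force: [-0.5, 0.2, -1.6]
opening: 0.0469
grasp_force: 62.7
```

Call:
{"fn": "send_rows", "kwargs": {"targets": "-0.0006 0 0.0013 0 0 0 1;0 0 0 0 0 0 1;0 0 0 0 0 0 1"}}

```text
t: 11.03
ee_pos: [0.5413, -0.2247, 0.0561]
tcp_rot: [180.0, -25.0, 168.0]
contact_force: [-0.3, 0.2, -1.4]
opening: 0.0467
grasp_force: 62.8
```

Call:
{"fn": "send_rows", "kwargs": {"targets": "-0.0006 0 0.0013 0 0 0 1;0 0 0 0 0 0 1;0 0 0 0 0 0 1"}}

```text
t: 11.28
ee_pos: [0.5413, -0.2247, 0.0552]
tcp_rot: [180.0, -25.0, 168.0]
contact_force: [-0.5, -0.2, -1.0]
opening: 0.0472
grasp_force: 62.8
```

Call:
{"fn": "send_rows", "kwargs": {"targets": "-0.0006 0 0.0013 0 0 0 1;0 0 0 0 0 0 1;0 0 0 0 0 0 1"}}

```text
t: 11.53
ee_pos: [0.5413, -0.2247, 0.0544]
tcp_rot: [180.0, -25.0, 168.0]
contact_force: [0.3, -0.4, -0.9]
opening: 0.0466
grasp_force: 62.9
```

Call:
{"fn": "send_rows", "kwargs": {"targets": "-0.0006 0 0.0013 0 0 0 1;0 0 0 0 0 0 1;0 0 0 0 0 0 1"}}

```text
t: 11.78
ee_pos: [0.5413, -0.2248, 0.0535]
tcp_rot: [180.0, -25.0, 168.0]
contact_force: [0.8, -0.4, -0.9]
opening: 0.0466
grasp_force: 62.9
```

Call:
{"fn": "send_rows", "kwargs": {"targets": "0 0 0 0 0 0 0.3;0 0 0 0 0 0 0.2;0 0 0 0 0 0 0.1;0 0 0 0 0 0 0;0 0 0 0 0 0 0"}}

```text
t: 12.2
ee_pos: [0.5413, -0.2247, 0.0536]
tcp_rot: [180.0, -25.0, 168.0]
contact_force: [-1.1, -0.9, -0.4]
opening: 0.0853
grasp_force: 0.0
```

```bash
python3 - <<'E'
from h import *
s=bot.state();print(s['ee_pos'],s['contact_force'],s['opening'])
E
```

```text
[ 0.54125857 -0.22472761  0.05359349] [-1.06318365 -0.87781746 -0.43160369] 0.08527966286856027
```

Call:
{"fn": "send_rows", "kwargs": {"targets": "0.005 0 -0.02 0 0 0 0;0.01 0 -0.04 0 0 0 0;0.02 0 -0.05 0 0 0 0;0.02 0 -0.05 0 0 0 0;0 0 0 0 0 0 0"}}

```text
t: 12.62
ee_pos: [0.5542, -0.2282, 0.1612]
tcp_rot: [-179.8, -24.4, 167.9]
contact_force: [0.7, 0.4, 1.1]
opening: 0.0851
grasp_force: 0.0
```

Call:
{"fn": "send_rows", "kwargs": {"targets": "0 0 0 0 0 0 0;0 0 0 0 0 0 0;0 0 0 0 0 0 0"}}

```text
t: 12.87
ee_pos: [0.551, -0.2266, 0.1531]
tcp_rot: [179.9, -25.2, 168.0]
contact_force: [1.0, 0.8, 0.8]
opening: 0.0855
grasp_force: 0.0
```

```bash
python3 - <<'E'
from h import *
c=optics.camera_info("wrist");a=optics.capture("wrist");b=optics.capture("side");d=optics.capture("scene")
ff=[.5021,-.2170,-.209]
L=lambda z:wl(ff,[[-.046,-.025,z],[-.046,.025,z],[.046,.025,z],[.046,-.025,z]])
print("wrist seated",((proj_w(L(.06),c)-[170,60])*1.33).round().tolist(),"pins",((proj_w(wl(ff,[[-.03,0,.068],[.03,0,.068]]),c)-[170,60])*1.33).round().tolist())
print("side",((proj(L(.06),"side")-[305,135])*5).round().tolist())
A=cv2.resize(a[60:360,170:470],None,fx=1.33,fy=1.33,interpolation=2);B=cv2.resize(b[135:215,305:385],None,fx=5,fy=5,interpolation=2)
cv2.imwrite("pics/z1.png",np.hstack([A[:399,:399],B[:399]])[:,:,::-1]);print(bot.state()['ee_pos'],bot.state()['contact_force'])
E
```

```text
wrist seated [[165.0, 111.0], [242.0, 111.0], [244.0, 254.0], [163.0, 255.0]] pins [[203.0, 131.0], [203.0, 228.0]]
side [[281.0, 76.0], [257.0, 128.0], [115.0, 94.0], [141.0, 44.0]]
[ 0.55124648 -0.22676531  0.15328068] [-0.13962416  0.37526615  0.19758797]
```

View pics/z1.png

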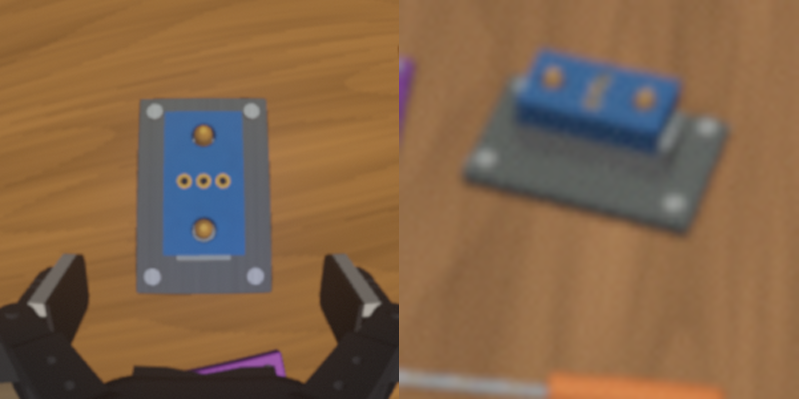

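The plate is on both pins: its wrist-view corners (163,111) to (245,255) match the predicted seated pose. In the side view it lies flat on the pad and the pins stand out of its holes.

```bash
python3 -c "
from plant import bot;print(bot.hand_in())"
```

```text
the job is handed in; nothing more can be done
None
```

I tipped the blue plate up, lifted it out and set it top up on both pins of the grey fixture. It lies flat on the pad and is let go; I handed the job in at about 13 s. While I was tilting the gripper, joint 5 read 16.14°, just under its 16.16° limit, so I backed off at once; whether that counts against the joint-range rule I don't know.

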